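# Blow off a machined block with the two-stage bench blow gun

### The job

Slide the machined block along its guides, keeping it down between them, until it is fully home against the end stop under the nozzle of the bench blow gun. Then press the gun's lever down to its pressure point and hold it there for a good second (soft air), squeeze on past that point to the bottom of the second stage and hold for another good second (full air), and let the lever come right back up. Leave the other parts on the bench where they are.

Things in the scene. Friction and masses are not known exactly. Their poses are not given: they have to be found in the camera images.
- station: Fixed blow-off station, grey base plate 130 x 410 x 8 mm (long along y, y -215 to 195). Origin on the bench under the plate; z up; y runs along the guide lane from its open end (-y) to the end stop and gun (+y). Two steel guide rails, 8 mm wide, top z = 22 mm, 56 mm apart inside (x = -28 to 28), from y = -220 to 0. Beyond the stop a black blow gun lies along y on a post.
- home (a point): Where the block's centre is when it is fully home: station (0, -30, 30.5) mm; axes those of the station. The end stop is a steel bar 90 mm wide along x, 14 mm thick, its face 30 mm beyond this point in +y (station y = 0), top z = 38 mm.
- block_centre (a point): Centre of the loose aluminium block (about 0.36 kg), 50 mm wide (x) x 60 mm long along the lane (y) x 45 mm high (z); solid to 32 mm, above that two lugs leave an 18 mm slot along y. It starts on the plate (top z = 8 mm) between the rails, 50 to 110 mm short of home. This point is 22.5 mm above its underside. It slides at a few N.
- nozzle_tip (a point): Tip of the gun's bent steel nozzle tube (9 mm thick), at station (0, -28, 68) mm, over the block's home; from here it slopes up to station (0, 18, 112) mm and joins the gun body (28 mm diameter, along y, axis z = 118 mm, y = 36 to 192 mm). Fixed.
- lever_hinge (a point): Hinge of the flat steel lever on top of the gun, at station (0, 60, 138) mm; hinge axis along station x. The lever, 20 mm wide, rises from here towards +y, 0.45 rad above level when released, and is pressed down.
- thumb_bar (a point): Centre of the round cross bar (12 mm diameter, 36 mm along station x) on the lever's end, 95 mm from the hinge: press its top straight down. Released: station (0, 145.5, 179) mm. It sinks 18 mm to the pressure point (2.5 to 4.5 N), gives no more until about 10 N, then sinks 17 mm more to the bottom (about 15 N), moving 9 mm to +y in all. It springs back up when let go.
- trigger (a joint): First stage of the lever, rad: 0 released, 0.20 at the pressure point (end of the first stage).
- second_stage (a joint): Second stage of the lever, rad: 0 until the lever is pressed past the pressure point, 0.18 at the bottom. The whole lever has turned by the sum of the two joints.
- bracket: Bystander: loose L-shaped aluminium bracket 50 x 60 x 45 mm lying on the bench; origin at the centre of its underside.
- step_block: Bystander: loose stepped steel block 50 x 70 x 36 mm; origin at the centre of its underside.
- can: Bystander: closed grey can, 52 mm diameter, 75 mm high, standing; origin at the centre of its underside.

How it is judged (in metres and radians):
On the way, in this order (a step that is already met when the one before it is completed fails the run):
1. the block is home against the end stop, between the guides, the lever still up (y of block_centre in the frame of station between -0.035 and -0.025 m and x of block_centre in the frame of station between -0.006 and 0.006 m and z of block_centre in the frame of station below 0.036 m and value of joint trigger below 0.05 rad), for 0.2 s.
2. with the block home, the lever is held at its pressure point: first stage taken up, second stage not opened (y of block_centre in the frame of station between -0.035 and -0.025 m and x of block_centre in the frame of station between -0.006 and 0.006 m and z of block_centre in the frame of station below 0.036 m and value of joint trigger above 0.14 rad and value of joint second_stage below 0.045 rad), for 0.7 s.
3. with the block home, the lever is held down in its second stage (y of block_centre in the frame of station between -0.035 and -0.025 m and x of block_centre in the frame of station between -0.006 and 0.006 m and z of block_centre in the frame of station below 0.036 m and value of joint second_stage above 0.12 rad), for 0.7 s.
At the end, for the whole second after the job is handed in: The block is at rest on the plate between the guides, its centre within 5 mm of home along the lane and 6 mm across it; the lever is back up (first stage below 0.03 rad, second below 0.02 rad) (y of block_centre in the frame of station between -0.035 and -0.025 m and x of block_centre in the frame of station between -0.006 and 0.006 m and z of block_centre in the frame of station below 0.036 m and value of joint trigger below 0.03 rad and value of joint second_stage below 0.02 rad and linear speed of block below 0.01 m/s); the robot touches nothing.
It fails at once if the block is lifted out from between its guides (more than 12 mm off the plate) (height (world z) of block_centre above 0.0425 m).
It fails at once if the bracket is moved more than 15 mm (distance of bracket from where it was at the start of the episode above 0.015 m).
It fails at once if the step_block is moved more than 15 mm (distance of step_block from where it was at the start of the episode above 0.015 m).
It fails at once if the can is moved more than 15 mm (distance of can from where it was at the start of the episode above 0.015 m).
It also fails if it takes over 56 s, if anything falls off the work surface, if the arm or the gripper's body presses on something with over 40 N, if the wrist force passes 120 N, or if a joint passes its speed limit or range.

### The arm

A 6-joint arm with a two-finger parallel gripper is mounted at the origin on the work surface. World frame = base frame: x ahead of the robot, y to its left, z up, the work surface at z = 0. Lengths are in mm, angles in rad, forces in N, time in s.
With the tool pointing down it reaches from about 325 to 1000 mm from the base axis. Payload 5.1 kg.
Tool frame: the origin (TCP) lies midway between the tips of the shut fingers; the grasp point (between the pads) lies r.grip_point_offset behind it (r.grip_point_offset is the distance from the TCP to the grasp point, in mm); z points along the fingers, y is the line along which they close (so a half turn about z gives the same grasp; the last joint's range is limited). The gripper opens to 85 mm and grips with 20 to 120 N. Pads are 22 mm wide; open, the fingers measure 114 mm over their backs; the gripper's body (76 mm by 85 mm) begins 54 mm behind the grasp point. The pads swing forward as they close: fully open they stand 13 mm farther back than shut.
Start: joints at [-1.264, 0.124, 1.65, -0, 1.367, -0.083], TCP at [246.969, -601.241, 198.822] pointing down, gripper open.
Joint ranges: [-2.61, 2.61], [-1.02, 2.33], [0.03, 2.71], [-1.35, 4.49], [0.32, 2.68], [-2.91, 2.91]. Speed limits (rad/s): [2.57, 2.57, 3.14, 3.14, 3.14, 3.14].

### API

Orientations are given as a unit quaternion [x, y, z, w].
In Python, from cell import r gives the robot as it stands.
- The arm moves only by the tool drive_tool, never from a script. Its argument "moves" is text: rows parted by semicolons, each of 5 numbers parted by spaces: the finger opening in cm, from 0 to 8.54, then the shift along the tool's x, y, z in cm, then the turn about the tool's z in rad. In form: claw tx ty tz yaw; .... A call has exactly 10 rows; each row is the pose to reach, as a shift and turn from the pose commanded when the call began, along the tool's axes at that moment; what a row does not reach only later rows make up. A row lasts 1/12 s, in which the tool goes at most 41.7 mm and 7.16 degrees, less where a joint would pass 70% of its speed; a pose out of reach is approached as far as the arm can. A call with a gripper value outside its range is refused whole. The fingers move at their own pace and stop on an object; "newtons" is the grip in N (left out, the last holds). Time passes only in rows, so rows that repeat a pose let the fingers close, or fill a call up. It gives the time, the measured TCP pose, the force, the opening and the grip force at its end, in the units of the state.
- r.observe(): the state, without advancing time (a new reading comes with each control period).
- r.grab_frame(name): name is "side" or "top" or "wrist"; returns a dict with "pixels" (480x640x3 uint8, red, green, blue), "fx", "fy", "cx", "cy" (pixels), "world_to_cam" (4x4, takes a point from world to camera coordinates). Camera axes: x right, y up, looking along -z (the intrinsics and any distortion apply to the point x, -y, -z); pixel columns grow to the right and rows downward; lengths in mm; the calibration is good to about 2 mm. A picture is of the moment at which its call begins. There is no depth.
- r.job_done(): hands the job in; it is judged then, once.
The state is a dict: "time": time; "q": joint angles; "qvel": joint speeds; "joint_efforts": joint torques, N m; "eef_pos": TCP position; "tool_rot": TCP orientation; "wrist_force": force on the tool from outside, world axes, zero at the start; "moment": the same for the moment, N m; "grip_width": opening from 0.0 (shut) to 1.0 (fully open); "finger_force": force on a finger pad.
Only numpy, scipy, OpenCV 4.12 (cv2) and the standard library are available. Lean on these libraries where they do the work, as an engineer would, in place of code of your own. Each camera call takes 0.05 s, during which the arm holds its last target. There are 200 camera calls.

## Working session

There is one attempt and no reset: what is moved stays moved. The work goes in short steps, Python scripts to look and compute and a tool call to move; the robot and the scene stay as the last step left them, time stands still between calls to the robot, and variables do not carry over. Pictures are saved under pics/ and viewed, at most 10 in all, crops included, and the job is handed in when it is done.

Besides the shell and the picture viewer there is one more tool, called after ">>>" as name(argument=value, ...) on one line, values as JSON. drive_tool: Moves the arm, as the interface text tells. Its arguments: {"type":"object","properties":{"moves":{"type":"string"},"newtons":{"type":"number"}},"required":["moves"]}

```bash
mkdir -p pics; cat > h.py <<'E'
import numpy as np, cv2
from cell import r
def grab(n,f):
    d=r.grab_frame(n); np.savez('pics/'+f+'.npz',**{k:np.array(v) for k,v in d.items()})
    cv2.imwrite('pics/'+f+'.png',d['pixels'][:,:,::-1]); return d
def load(f): return dict(np.load('pics/'+f+'.npz'))
def ray(d,u,v):
    M=np.array(d['world_to_cam']); R=M[:3,:3]; t=M[:3,3]
    c=np.array([(u-d['cx'])/d['fx'],-(v-d['cy'])/d['fy'],-1.0])
    return -R.T@t, R.T@c
def onz(d,u,v,z):
    o,k=ray(d,u,v); return o+k*(z-o[2])/k[2]
def proj(d,p):
    M=np.array(d['world_to_cam']); c=M[:3,:3]@np.array(p)+M[:3,3]
    return d['cx']+d['fx']*c[0]/-c[2], d['cy']-d['fy']*c[1]/-c[2]
E
python3 - <<'E'
from h import *
for n in('top','side'):
    d=grab(n,n+'0'); print(n,d['fx'],d['cx'],d['cy'],ray(d,320,240),d.keys())
print(r.observe(), r.grip_point_offset)
a=cv2.imread('pics/top0.png');b=cv2.imread('pics/side0.png')
E
```

```text
top 444.4723652248324 321.0988179419422 240.0735734027062 (array([512.11538305,  48.4249381 , 984.07642741]), array([ 0.15085037, -0.00455135, -0.98854923])) dict_keys(['pixels', 'fx', 'fy', 'cx', 'cy', 'world_to_cam'])
side 609.1415177672906 317.3620023429897 239.85273566509912 (array([486.2952708 , 658.38326903, 895.53262914]), array([ 0.16330031, -0.62906416, -0.7600198 ])) dict_keys(['pixels', 'fx', 'fy', 'cx', 'cy', 'world_to_cam'])
{'time': 0.1, 'q': array([-1.26362620e+00,  1.24468531e-01,  1.65153469e+00,  1.33612221e-05,
        1.36751727e+00, -8.25371424e-02]), 'qvel': array([-8.24710405e-04, -1.32704244e-03, -5.21848904e-03, -2.81994201e-03,
        1.21234688e-05, -6.86891070e-04]), 'joint_efforts': array([ 3.81826351e-05, -4.24930322e+01, -3.66654253e+01, -7.46443880e-05,
        3.95393450e-03,  1.80762720e-05]), 'eef_pos': array([ 246.77401564, -600.66734943,  197.65909426]), 'tool_rot': array([ 9.81075826e-01,  1.93621522e-01, -1.01536044e-04, -9.58579208e-04]), 'wrist_force': array([-0.33688255, -0.44383874, -0.77117655]), 'moment': array([-0.01668961, -0.02982414, -0.02123135]), 'finger_force': 0.0, 'grip_width': 1.002173800275795} 18.700000000000003
```

View pics/top0.png

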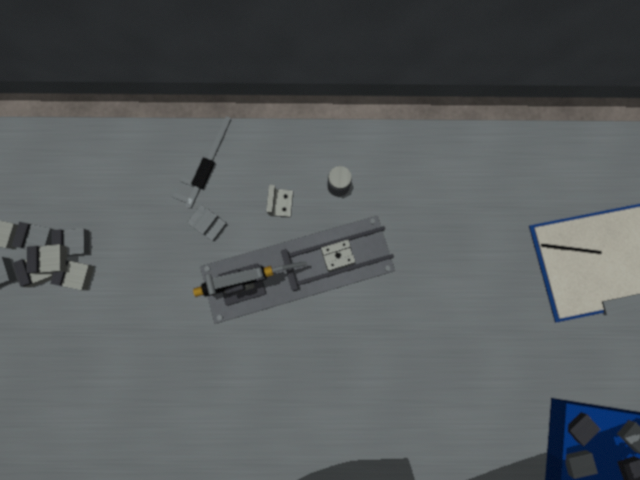

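View pics/side0.png

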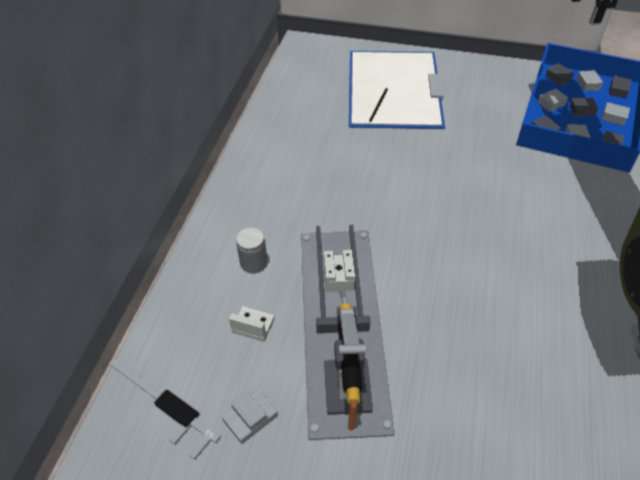

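The top view shows the plate with corners near (203,266), (379,216), (395,271) and (217,322), the block at (338,254) and the gun to its left. The bystanders lie above the plate: bracket (280,201), step block (208,223) and can (340,180). I'll zoom in to get the corners.

```bash
python3 - <<'E'
from h import *
a=cv2.imread('pics/top0.png')[205:330,190:402]
a=cv2.resize(a,None,fx=3.7,fy=3.7,interpolation=cv2.INTER_CUBIC); cv2.imwrite('pics/top0c.png',cv2.convertScaleAbs(a,alpha=1.5))
d=load('top0')
for c in [(203,266),(379,216),(395,271),(217,322)]: print(onz(d,*c,8))
E
```

```text
[601.94979878 300.77248975   8.        ]
[716.17800031 -88.12535371   8.        ]
[ 592.89115034 -121.44052707    8.        ]
[481.00836494 265.31889061   8.        ]
```

View pics/top0c.png

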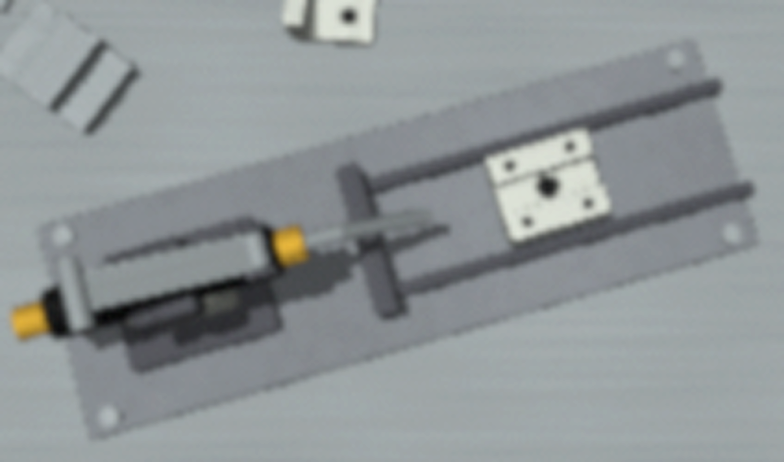

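The crop gives the plate corners as (40,227), (695,40), (757,240) and (93,438), and the block's top corners as (487,157), (583,130), (610,212) and (513,242). The thumb bar is near (75,292).

```bash
cat >> h.py <<'E'
def fit():
    d=load('top0')
    P=np.array([onz(d,190+x/3.7,205+y/3.7,8)[:2] for x,y in [(40,227),(695,40),(757,240),(93,438)]])
    # station +y toward gun (image left); x: right-handed, z up
    S=np.array([[65,195],[65,-215],[-65,-215],[-65,195]],float)
    Sc=S-S.mean(0);Pc=P-P.mean(0)
    a=np.arctan2((Sc[:,0]*Pc[:,1]-Sc[:,1]*Pc[:,0]).sum(),(Sc*Pc).sum())
    R=np.array([[np.cos(a),-np.sin(a)],[np.sin(a),np.cos(a)]]); t=P.mean(0)-R@S.mean(0)
    return a,R,t,P-(S@R.T+t)
def s2w(p):
    a,R,t,_=fit(); return np.r_[R@np.array(p[:2])+t,p[2]]
def w2s(p):
    a,R,t,_=fit(); return np.r_[R.T@(np.array(p[:2])-t),p[2]]
E
python3 - <<'E'
from h import *
np.set_printoptions(precision=1,suppress=True)
a,R,t,e=fit(); print(a,t,e)
d=load('top0')
B=np.array([w2s(onz(d,190+x/3.7,205+y/3.7,53)) for x,y in [(487,157),(583,130),(610,212),(513,242)]]);print(B,B.mean(0))
s=load('side0')
for p in [(0,145.5,179),(18,145.5,179),(-18,145.5,179),(0,-28,68),(45,0,38),(-45,0,38)]:
    w=s2w(p); q=proj(d,w); print(p,w,(np.array(q)-[190,205])*3.7,np.array(proj(s,w)))
from scipy.spatial.transform import Rotation as Ro
print(Ro.from_quat(r.observe()['tool_rot']).as_matrix())
for n,(u,v) in dict(bracket=(280,201),step=(208,223),can=(340,180)).items(): print(n,w2s(onz(d,u,v,20)))
E
```

```text
0.2892091029711026 [595.  101.7] [[-0.5 -1.6]
 [-2.   0.3]
 [ 1.4  2.3]
 [ 1.  -0.9]]
[[  24.1  -70.9   53. ]
 [  23.7 -128.1   53. ]
 [ -25.8 -129.2   53. ]
 [ -26.6  -71.4   53. ]] [ -1.1 -99.9  53. ]
(0, 145.5, 179) [553.5 241.2 179. ] [ 76.8 292.9] [351.4 348.2]
(18, 145.5, 179) [570.7 246.3 179. ] [ 67.7 257.5] [338.  348.9]
(-18, 145.5, 179) [536.2 236.1 179. ] [ 85.9 328.7] [364.8 347.6]
(0, -28, 68) [602.9  74.9  68. ] [425.7 215.8] [341.1 291.5]
(45, 0, 38) [638.1 114.6  38. ] [359.3 160.3] [315.1 316.8]
(-45, 0, 38) [551.8  88.9  38. ] [401.8 309.9] [368.8 314.4]
[[ 0.9  0.4 -0. ]
 [ 0.4 -0.9  0. ]
 [ 0.  -0.  -1. ]]
bracket [154.2 -13.   20. ]
step [150.6 152.5  20. ]
can [ 163.1 -154.9   20. ]
```

>>> drive_tool(moves="0 3.5 -2.1 -1 -0.12; 0 7 -4.3 -2 -0.24; 0 10.5 -6.4 -2 -0.36; 0 14 -8.6 -2 -0.48; 0 17.5 -10.8 -2 -0.6; 0 21 -12.9 -2 -0.72; 0 24.5 -15.1 -2 -0.84; 0 28 -17.2 -2 -0.96; 0 31.5 -19.4 -2 -1.08; 0 35 -21.5 -2 -1.2")

```text
time: 0.93
eef_pos: [489.6, -267.3, 218.5]
tool_rot: [0.698, 0.716, -0.0, -0.0]
wrist_force: [0.5, -0.4, -0.2]
grip_width: -0.002
finger_force: 0.0
```

```bash
cat >> h.py <<'E'
from scipy.spatial.transform import Rotation as Ro
def to(p):
    o=r.observe(); A=Ro.from_quat(o['tool_rot']).as_matrix()
    w=A.T@(s2w(p)-o['eef_pos'])/10
    yaw=fit()[0]+np.pi/2-np.arctan2(A[1,0],A[0,0])
    print('t',round(o['time'],2),'st',w2s(o['eef_pos']).round(1),'cm',w.round(2),'toolyaw',round(-yaw,3),'F',o['wrist_force'].round(1),'z',A[:,2].round(3),'cur tool x ang')
E
python3 -c "
from h import *
to((0,-165,150))"
```

```text
t 0.93 st [-206.3 -323.7  218.5] cm [20.7  15.77  6.85] toolyaw -0.264 F [ 0.5 -0.4 -0.2] z [-0.  0. -1.] cur tool x ang
```

>>> drive_tool(moves="0 3 2.2 1 -0.05; 0 6 4.5 2 -0.1; 0 9 6.8 3 -0.15; 0 12 9.1 4 -0.2; 0 15 11.4 5 -0.24; 0 18 13.7 6 -0.264; 0 20.7 15.8 6.9 -0.264; 0 20.7 15.8 9 -0.264; 0 20.7 15.8 10.9 -0.264; 0 20.7 15.8 10.9 -0.264")

```text
time: 1.77
eef_pos: [639.8, -57.9, 104.0]
tool_rot: [0.6, 0.8, -0.002, -0.004]
wrist_force: [-1.5, 0.5, -1.8]
grip_width: -0.006
finger_force: 0.0
```

```bash
python3 -c "
from h import *
to((-1,-165,26))
d=grab('top','top1');a=d['pixels'][190:330,190:420,::-1]
cv2.imwrite('pics/top1c.png',cv2.convertScaleAbs(cv2.resize(a,None,fx=3,fy=3,interpolation=2),alpha=1.5))"
```

```text
t 1.77 st [  -2.6 -165.8  104. ] cm [0.05 0.23 7.79] toolyaw -0.005 F [-1.5  0.5 -1.8] z [-0.009  0.002 -1.   ] cur tool x ang
```

View pics/top1c.png

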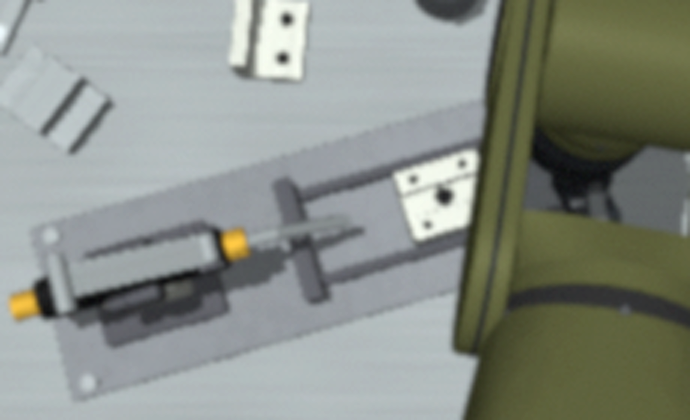

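The fingers are behind the block on the lane axis, and the block is untouched at crop (440,195). Next I descend and start the push.

>>> drive_tool(moves="0 0 0.2 2 0; 0 0 0.2 4 0; 0 0 0.2 6 0; 0 0 0.2 7 0; 0 0 0.2 7.6 0; 0 0 0.2 7.6 0; 0 0.5 0.2 7.6 0; 0 1 0.2 7.6 0; 0 1.5 0.2 7.6 0; 0 1.5 0.2 7.6 0")

```text
time: 2.65
eef_pos: [641.2, -43.4, 35.0]
tool_rot: [0.6, 0.8, 0.001, 0.001]
wrist_force: [0.5, -0.6, -0.2]
grip_width: -0.001
finger_force: 0.0
```

```bash
python3 -c "
from h import *
to((0,-71,26))"
```

```text
t 2.65 st [   2.9 -152.3   35. ] cm [ 8.13 -0.34  0.9 ] toolyaw -0.005 F [ 0.5 -0.6 -0.2] z [ 0.002  0.    -1.   ] cur tool x ang
```

>>> drive_tool(moves="0 0 -0.3 0.8 0; 0 0.6 -0.3 0.8 0; 0 1.2 -0.3 0.8 0; 0 1.9 -0.3 0.8 0; 0 2.6 -0.3 0.8 0; 0 3.3 -0.3 0.8 0; 0 4 -0.3 0.8 0; 0 4.7 -0.3 0.8 0; 0 5.4 -0.3 0.8 0; 0 5.6 -0.3 0.8 0")

```text
time: 3.48
eef_pos: [621.9, 9.7, 25.8]
tool_rot: [0.6, 0.8, 0.0, -0.0]
wrist_force: [0.9, 0.0, 0.4]
grip_width: 0.002
finger_force: 0.0
```

```bash
python3 -c "
from h import *
to((0,-71,26))"
```

```text
t 3.48 st [ -0.4 -95.9  25.8] cm [ 2.49  0.03 -0.02] toolyaw -0.005 F [0.9 0.  0.4] z [-0.  0. -1.] cur tool x ang
```

>>> drive_tool(moves="0 0.3 0 0 0; 0 0.6 0 0 0; 0 0.9 0 0 0; 0 1.2 0 0 0; 0 1.5 0 0 0; 0 1.7 0 0 0; 0 1.9 0 0 0; 0 2.1 0 0 0; 0 2.2 0 0 0; 0 2.3 0 0 0")

```text
time: 4.32
eef_pos: [615.8, 30.7, 25.9]
tool_rot: [0.6, 0.8, 0.0, 0.0]
wrist_force: [-0.5, -0.6, -1.0]
grip_width: 0.0
finger_force: 0.0
```

```bash
python3 -c "
from h import *
to((0,-71,26))
d=grab('side','side1');a=d['pixels'][190:450,220:460,::-1]
cv2.imwrite('pics/side1c.png',cv2.convertScaleAbs(cv2.resize(a,None,fx=2.3,fy=2.3,interpolation=2),alpha=1.3))"
```

```text
t 4.32 st [ -0.3 -74.1  25.9] cm [ 0.31  0.02 -0.01] toolyaw -0.006 F [-0.5 -0.6 -1. ] z [ 0. -0. -1.] cur tool x ang
```

View pics/side1c.png

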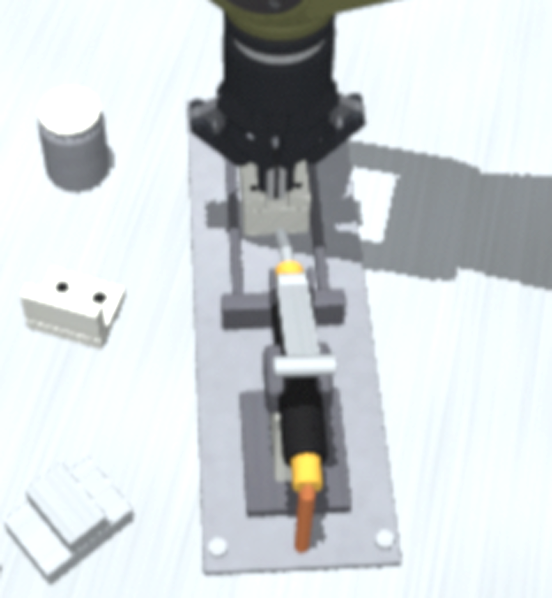

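The block seems to be short of the stop still: its front face is at crop rows 205–235 and the stop at row 300. I'll check that numerically.

```bash
python3 -c "
from h import *
d=load('side1')
for u,v,z in [(245,207,53),(308,207,53),(248,233,10),(305,233,10),(225,300,38),(343,295,38),(203,573,8),(190,110,8)]:
    print(u,v,w2s(onz(d,220+u/2.3,190+v/2.3,z)).round(1))
for p in [(0,-74,26),(0,-60,53),(0,0,38),(0,-28,68)]:
    q=np.array(proj(d,s2w(p)));print(p,(q-[220,190])*2.3)
"
```

```text
245 207 [ 22.3 -64.3  53. ]
308 207 [-24.8 -61.7  53. ]
248 233 [ 19.7 -71.2  10. ]
305 233 [-24.4 -68.8  10. ]
225 300 [40.7  7.4 38. ]
343 295 [-44.9   7.7  38. ]
203 573 [ 64.  197.2   8. ]
190 110 [  61.  -201.4    8. ]
(0, -74, 26) [273.38734966 216.7045716 ]
(0, -60, 53) [275.12628665 210.32023561]
(0, 0, 38) [280.46598065 288.87283164]
(0, -28, 68) [278.43440831 233.41267312]
```

```bash
python3 -c "
from h import *
o=[]
for f in('side0','side1'):
    a=load(f)['pixels'][225:335,295:390,::-1]
    o.append(cv2.resize(a,None,fx=4.2,fy=4.2,interpolation=2))
cv2.imwrite('pics/cmp.png',cv2.convertScaleAbs(np.hstack(o),alpha=1.2))
d=load('side1')
for p in [(0,-74,26),(0,-74,45),(0,-74,100),(0,-150,26),(0,-120,53)]: print(p,(np.array(proj(d,s2w(p)))-[295,225])*4.2)
"
```

```text
(0, -74, 26) [184.2290733  248.72139161]
(0, -74, 45) [184.83070144 221.50784032]
(0, -74, 100) [186.66821655 138.39119673]
(0, -150, 26) [172.57842588 109.53580591]
(0, -120, 53) [177.75376397 123.54995962]
```

View pics/cmp.png

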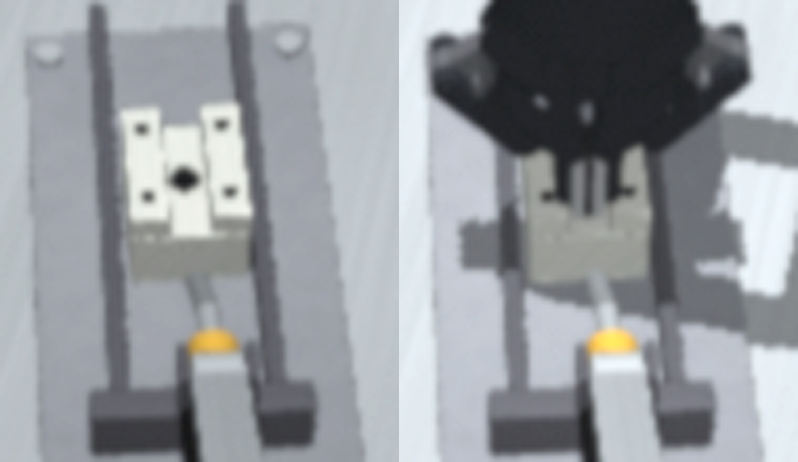

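```bash
python3 -c "
from h import *
d=grab('wrist','wrist1')
o,k=ray(d,d['cx'],d['cy']);print(w2s(o).round(1),k)
ob=r.observe();print(w2s(ob['eef_pos']),ob['q'],ob['time'])
for p in [(0,-74,26),(25,-70,53),(-25,-70,53),(0,-28,68),(45,0,38)]: print(p,np.array(proj(d,s2w(p))).round())
"
```

```text
[-1.000e-01  9.500e+00  2.023e+02] [ 0.09118454 -0.31373823 -0.945121  ]
[ -0.24537478 -74.06818431  25.84598564] [-3.72562201e-02  2.15285089e-01  1.85583056e+00 -7.00352106e-06
  1.07043830e+00 -3.20371994e-01] 4.4167
(0, -74, 26) [318. 278.]
(25, -70, 53) [377. 296.]
(-25, -70, 53) [260. 297.]
(0, -28, 68) [318. 212.]
(45, 0, 38) [428. 124.]
```

View pics/wrist1.png

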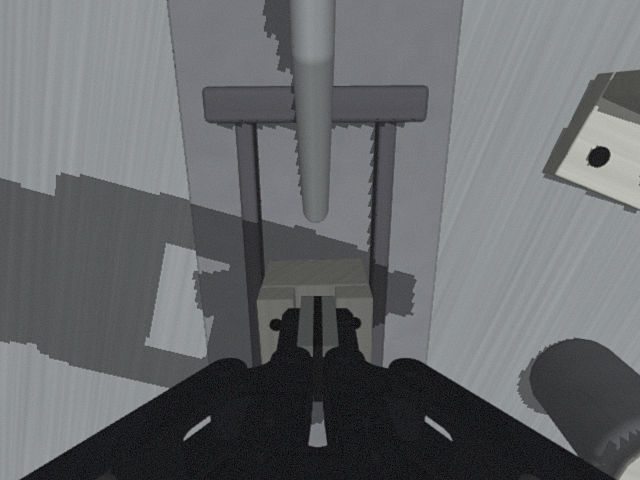

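```bash
python3 -c "
from h import *
s=load('side1');d=load('wrist1')
def tri(a,b):
    o1,k1=ray(s,*a);o2,k2=ray(d,*b)
    x=np.linalg.lstsq(np.c_[k1,-k2],o2-o1,rcond=None)[0]
    p,q=o1+k1*x[0],o2+k2*x[1];return w2s((p+q)/2).round(1),np.linalg.norm(p-q).round(1)
f=lambda x,y:(295+x/4.2,225+y/4.2)
print('tip',tri(f(190,213),(318,298)))
print('front bottom L',tri(f(130,280),(371,262)), 'R',tri(f(248,278),(264,262)))
print('front top L',tri(f(125,222+15),(373,290)),'R',tri(f(252,232),(259,290)))
print('nozzle',tri(f(198,275),(316,220)))
"
```

```text
tip (array([ -0.8, -65.4,  62.4]), np.float64(1.1))
front bottom L (array([ 25.2, -68.3,  15.7]), np.float64(4.9)) R (array([-28.9, -74.8,   2.4]), np.float64(2.6))
front top L (array([ 25.4, -75.6,  34.8]), np.float64(1.6)) R (array([-29. , -78.2,  30.2]), np.float64(0.5))
nozzle (array([ -1.5, -31.7,  65.7]), np.float64(1.3))
```

Both views put the fingertips at z≈62, above the block top, while the reported TCP height is 26. The block hasn't moved and the force is zero. I'll back off and check the real tip height from behind the block.

>>> drive_tool(moves="0 -2 0 0 0; 0 -4 0 0 0; 0 -6 0 0 0; 0 -8 0 0 0; 0 -9 0 0 0; 0 -9.5 0 0 0; 0 -9.5 0 0.7 0; 0 -9.5 0 1.4 0; 0 -9.5 0 1.4 0; 0 -9.5 0 1.4 0")

```text
time: 5.25
eef_pos: [641.1, -59.5, 10.3]
tool_rot: [0.6, 0.8, -0.001, -0.001]
wrist_force: [-0.8, 0.7, 0.2]
grip_width: -0.005
finger_force: 0.0
```

```bash
python3 -c "
from h import *
to((0,-71,26))
d=grab('wrist','wrist2');s=grab('side','side2')
a=cv2.resize(s['pixels'][190:320,290:390,::-1],(369,480),interpolation=2)
b=d['pixels'][120:480,160:480,::-1]; b=cv2.resize(b,(427,480))
cv2.imwrite('pics/two.png',cv2.convertScaleAbs(np.hstack([a,b]),alpha=1.4))
print(ray(d,320,240)[0])
"
```

```text
t 5.25 st [  -1.8 -167.7   10.3] cm [ 9.68  0.12 -1.55] toolyaw -0.005 F [-0.8  0.7  0.2] z [-0.003  0.001 -1.   ] cur tool x ang
[617.89196679  20.36684503 186.89312455]
```

View pics/two.png

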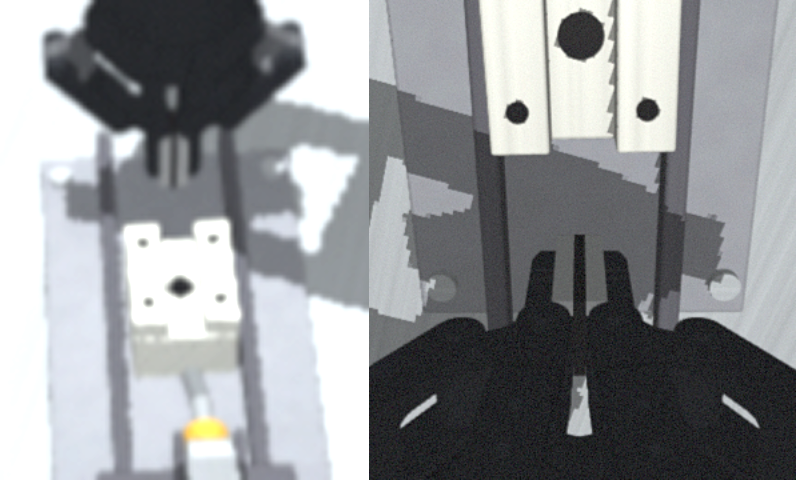

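Left panel: fingertips at (172,185), clear behind the block. Right panel: fingertips at (578,250), with the block's rear face at row 152.

```bash
python3 -c "
from h import *
s=load('side2');d=load('wrist2')
def tri(a,b):
    o1,k1=ray(s,*a);o2,k2=ray(d,*b)
    x=np.linalg.lstsq(np.c_[k1,-k2],o2-o1,rcond=None)[0]
    p,q=o1+k1*x[0],o2+k2*x[1];return w2s((p+q)/2).round(1),np.linalg.norm(p-q).round(1)
f=lambda x,y:(290+x/3.69,190+y/3.69)
g=lambda x,y:(160+(x-369)/1.334,120+y/1.334)
print('tip',tri(f(172,185),g(578,250)))
print('hole',tri(f(180,287),g(581,37)),'h4',tri(f(142,243),g(647,110)),tri(f(213,239),g(517,112)))
for p in [(490,153),(548,153),(616,153),(675,152)]: print(w2s(onz(d,*g(*p),53)).round(1))
"
```

```text
tip (array([  -2.4, -173.5,   29.6]), np.float64(0.1))
hole (array([  -1.3, -101. ,   38.6]), np.float64(0.4)) h4 (array([  16.2, -118.6,   51.9]), np.float64(0.6)) (array([ -18.4, -119.2,   51.7]), np.float64(0.3))
[ -26.  -130.3   53. ]
[ -10.2 -130.4   53. ]
[   8.3 -130.5   53. ]
[  24.4 -130.2   53. ]
```

>>> drive_tool(moves="0 0 0.2 0.5 0; 0 0 0.2 1 0; 0 0 0.2 1.4 0; 0 0 0.2 1.4 0; 0 1 0.2 1.4 0; 0 2 0.2 1.4 0; 0 3 0.2 1.4 0; 0 3.6 0.2 1.4 0; 0 4.2 0.2 1.4 0; 0 4.8 0.2 1.4 0")

```text
time: 6.18
eef_pos: [630.8, -13.4, -2.0]
tool_rot: [0.6, 0.8, -0.0, 0.0]
wrist_force: [-0.1, -2.6, -0.8]
grip_width: 0.002
finger_force: 0.9
```

```bash
python3 -c "
from h import *
to((0,-71,-4))
d=grab('wrist','wrist3');s=grab('side','side3')
a=cv2.resize(s['pixels'][190:320,290:390,::-1],(369,480),interpolation=2)
b=d['pixels'][120:480,160:480,::-1]; b=cv2.resize(b,(427,480))
cv2.imwrite('pics/two3.png',cv2.convertScaleAbs(np.hstack([a,b]),alpha=1.4))
"
```

```text
t 6.18 st [   1.5 -120.5   -2. ] cm [ 4.95 -0.18  0.2 ] toolyaw -0.006 F [-0.1 -2.6 -0.8] z [ 0.001 -0.001 -1.   ] cur tool x ang
```

View pics/two3.png

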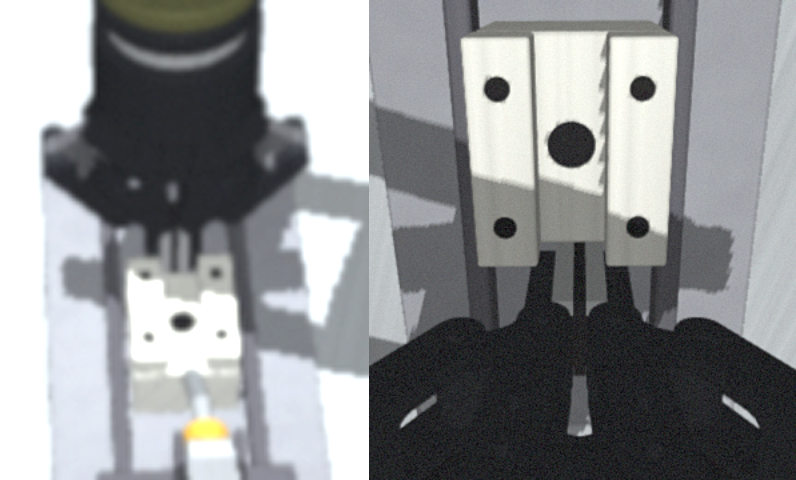

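The fingers are now against the rear face (right panel, rear edge at row 265), the block is moving forward, and I feel about 2.6 N.

```bash
python3 -c "
from h import *
d=load('wrist3')
g=lambda x,y:(160+(x-369)/1.334,120+y/1.334)
for p in [(477,266),(537,266),(612,265),(665,264),(462,38),(678,38)]: print(w2s(onz(d,*g(*p),53)).round(1))
"
```

```text
[ -25.9 -110.7   53. ]
[  -9.9 -110.7   53. ]
[  10.1 -110.6   53. ]
[  24.2 -110.3   53. ]
[-25.2 -50.8  53. ]
[ 24.4 -51.1  53. ]
```

>>> drive_tool(moves="0 0.6 -0.1 0 0; 0 1.2 -0.2 0 0; 0 1.8 -0.2 0 0; 0 2.4 -0.2 0 0; 0 3 -0.2 0 0; 0 3.5 -0.2 0 0; 0 3.9 -0.2 0 0; 0 4.2 -0.2 0 0; 0 4.4 -0.2 0 0; 0 4.4 -0.2 0 0")

```text
time: 7.12
eef_pos: [616.6, 28.3, -2.1]
tool_rot: [0.6, 0.8, 0.0, -0.0]
wrist_force: [0.2, -1.5, 0.6]
grip_width: 0.003
finger_force: 0.4
```

```bash
python3 -c "
from h import *
to((0,-70,-4))"
```

```text
t 7.12 st [ -0.2 -76.6  -2.1] cm [0.66 0.01 0.19] toolyaw -0.006 F [ 0.2 -1.5  0.6] z [ 0.     0.001 -1.   ] cur tool x ang
```

Six more millimetres to go, in small steps so I can feel the stop.

>>> drive_tool(moves="0 0.1 0 0 0; 0 0.2 0 0 0; 0 0.3 0 0 0; 0 0.4 0 0 0; 0 0.5 0 0 0; 0 0.55 0 0 0; 0 0.6 0 0 0; 0 0.65 0 0 0; 0 0.7 0 0 0; 0 0.7 0 0 0")

```text
time: 7.95
eef_pos: [614.7, 34.5, -2.2]
tool_rot: [0.6, 0.8, 0.0, -0.0]
wrist_force: [0.9, -2.1, 1.0]
grip_width: 0.001
finger_force: 1.2
```

```bash
python3 -c "
from h import *
to((0,-70,-4))"
```

```text
t 7.95 st [ -0.3 -70.1  -2.2] cm [0.01 0.03 0.18] toolyaw -0.006 F [ 0.9 -2.1  1. ] z [-0.  0. -1.] cur tool x ang
```

>>> drive_tool(moves="0 0.05 0 0 0; 0 0.1 0 0 0; 0 0.15 0 0 0; 0 0.2 0 0 0; 0 0.25 0 0 0; 0 0.3 0 0 0; 0 0.3 0 0 0; 0 0.3 0 0 0; 0 0.3 0 0 0; 0 0.3 0 0 0")

```text
time: 8.78
eef_pos: [614.5, 35.6, -2.1]
tool_rot: [0.6, 0.8, -0.001, 0.001]
wrist_force: [3.3, -8.3, -0.9]
grip_width: 0.003
finger_force: 4.3
```

```bash
python3 -c "
from h import *
to((0,-70,-4))"
```

```text
t 8.78 st [ -0.1 -69.   -2.1] cm [-0.1   0.01  0.19] toolyaw -0.006 F [ 3.3 -8.3 -0.9] z [ 0.001 -0.003 -1.   ] cur tool x ang
```

The block is home: about 9 N of reaction against the stop. Next I back off, rise and move over the thumb bar.

>>> drive_tool(moves="0 -2 0 0 0; 0 -4 0 0 0; 0 -4 0 -3 0; 0 -4 0 -7 0; 0 -4 0 -11 0; 0 -4 0 -15 0; 0 -4 0 -18 0; 0 -4 0 -21 0; 0 -4 0 -22 0; 0 -4 0 -22 0")

```text
time: 9.62
eef_pos: [626.7, -0.6, 221.5]
tool_rot: [0.6, 0.8, 0.002, 0.002]
wrist_force: [-0.4, -0.7, 0.2]
grip_width: -0.003
finger_force: 0.0
```

```bash
python3 -c "
from h import *
to((0,149,215))
d=grab('wrist','wrist4');b=d['pixels'][:,:,::-1]
cv2.imwrite('pics/wrist4.png',cv2.convertScaleAbs(b,alpha=1.4))
for p in [(25,-60,53),(-25,-60,53),(25,0,53),(-25,0,53)]: print(p,np.array(proj(d,s2w(p))).round())"
```

```text
t 9.62 st [   1.2 -107.1  221.5] cm [25.61 -0.27  0.62] toolyaw -0.006 F [-0.4 -0.7  0.2] z [ 0.006  0.001 -1.   ] cur tool x ang
(25, -60, 53) [344. 144.]
(-25, -60, 53) [286. 145.]
(25, 0, 53) [345.  69.]
(-25, 0, 53) [284.  70.]
```

View pics/wrist4.png

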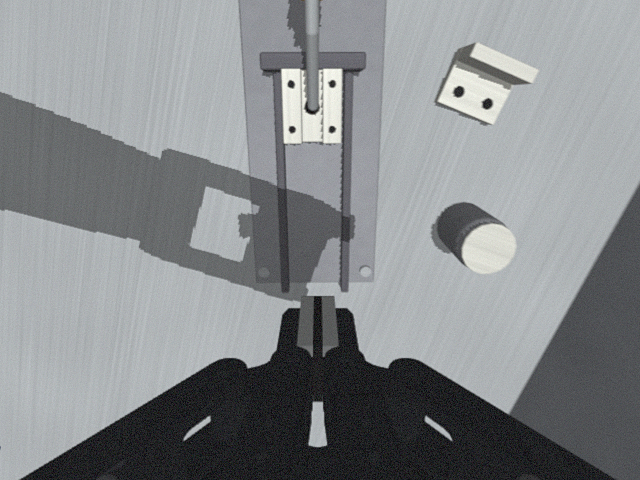

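The block's edges (rows 69 and 144, columns 284–344) match the predicted home position. Now to the bar.

>>> drive_tool(moves="0 3 0 0 0; 0 6.5 -0.1 0 0; 0 10 -0.1 0 0; 0 13.5 -0.1 0 0; 0 17 -0.1 0 0; 0 20.5 -0.1 0 0; 0 23 -0.1 0 0; 0 25 -0.1 0 0; 0 25.5 -0.1 0 0; 0 25.5 -0.1 0 0")

```text
time: 10.5
eef_pos: [550.9, 244.3, 214.2]
tool_rot: [0.599, 0.8, -0.002, -0.002]
wrist_force: [0.4, -0.6, -0.1]
grip_width: -0.0
finger_force: 0.0
```

```bash
python3 -c "
from h import *
to((0,150,185))"
```

```text
t 10.5 st [ -1.6 149.2 214.2] cm [0.08 0.17 2.92] toolyaw -0.004 F [ 0.4 -0.6 -0.1] z [-0.005 -0.002 -1.   ] cur tool x ang
```

>>> drive_tool(moves="0 0 0.1 0.4 0; 0 0 0.1 0.8 0; 0 0 0.1 1.2 0; 0 0 0.1 1.6 0; 0 0 0.1 2 0; 0 0 0.1 2.4 0; 0 0 0.1 2.8 0; 0 0 0.1 3 0; 0 0 0.1 3 0; 0 0 0.1 3 0")

```text
time: 11.33
eef_pos: [553.8, 243.8, 187.8]
tool_rot: [0.6, 0.8, -0.0, -0.0]
wrist_force: [-1.2, 0.2, 0.5]
grip_width: 0.004
finger_force: 0.0
```

```bash
python3 -c "
from h import *
to((0,150,185))
s=grab('side','side5')
cv2.imwrite('pics/side5c.png',cv2.convertScaleAbs(cv2.resize(s['pixels'][220:440,240:450,::-1],None,fx=2.7,fy=2.7,interpolation=2),alpha=1.3))"
```

```text
t 11.33 st [  1.1 147.9 187.8] cm [ 0.21 -0.11  0.28] toolyaw -0.006 F [-1.2  0.2  0.5] z [-0. -0. -1.] cur tool x ang
```

View pics/side5c.png

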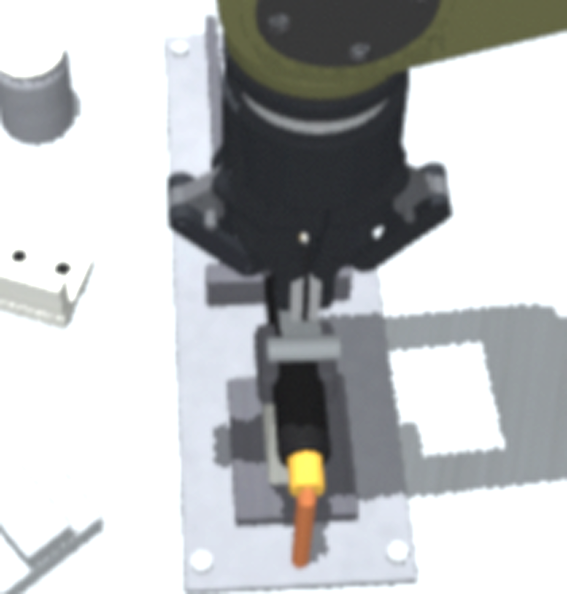

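The fingertips are at crop (303,312), above the bar at (303,348), with no contact yet. I'll work out how far down it is.

```bash
python3 -c "
from h import *
s=load('side5'); o,k=ray(s,240+303/2.7,220+312/2.7)
for z in (185,195,205,215,220,230): print(w2s(onz(s,240+303/2.7,220+312/2.7,z)).round(1))
"
```

```text
[ -2.2 129.5 185. ]
[ -1.4 135.7 195. ]
[ -0.6 141.8 205. ]
[2.000e-01 1.479e+02 2.150e+02]
[  0.6 151.  220. ]
[  1.4 157.1 230. ]
```

>>> drive_tool(moves="0 0.2 0 0.3 0; 0 0.2 0 0.6 0; 0 0.2 0 0.9 0; 0 0.2 0 1.2 0; 0 0.2 0 1.5 0; 0 0.2 0 1.7 0; 0 0.2 0 1.9 0; 0 0.2 0 2 0; 0 0.2 0 2 0; 0 0.2 0 2 0")

```text
time: 12.22
eef_pos: [553.3, 245.7, 167.9]
tool_rot: [0.6, 0.8, 0.0, 0.0]
wrist_force: [-0.9, 0.0, -1.1]
grip_width: 0.002
finger_force: 0.0
```

>>> drive_tool(moves="0 0 0 0.1 0; 0 0 0 0.2 0; 0 0 0 0.3 0; 0 0 0 0.4 0; 0 0 0 0.5 0; 0 0 0 0.6 0; 0 0 0 0.7 0; 0 0 0 0.8 0; 0 0 0 0.8 0; 0 0 0 0.8 0")

```text
time: 13.05
eef_pos: [553.2, 245.6, 159.7]
tool_rot: [0.6, 0.8, -0.0, -0.0]
wrist_force: [0.4, 0.2, 0.3]
grip_width: 0.001
finger_force: 0.0
```

```bash
python3 -c "
from h import *
to((0,150,150))"
```

```text
t 13.05 st [  1.1 149.8 159.7] cm [ 0.02 -0.11  0.97] toolyaw -0.006 F [0.4 0.2 0.3] z [-0. -0. -1.] cur tool x ang
```

>>> drive_tool(moves="0 0 0 0.1 0; 0 0 0 0.2 0; 0 0 0 0.3 0; 0 0 0 0.4 0; 0 0 0 0.5 0; 0 0 0 0.6 0; 0 0 0 0.6 0; 0 0 0 0.6 0; 0 0 0 0.6 0; 0 0 0 0.6 0")

```text
time: 13.88
eef_pos: [553.4, 245.7, 153.9]
tool_rot: [0.6, 0.8, 0.0, 0.0]
wrist_force: [-0.4, -0.3, -0.5]
grip_width: -0.004
finger_force: 0.0
```

>>> drive_tool(moves="0 0 0 0.1 0; 0 0 0 0.2 0; 0 0 0 0.3 0; 0 0 0 0.4 0; 0 0 0 0.5 0; 0 0 0 0.6 0; 0 0 0 0.6 0; 0 0 0 0.6 0; 0 0 0 0.6 0; 0 0 0 0.6 0")

```text
time: 14.72
eef_pos: [553.5, 245.8, 148.0]
tool_rot: [0.6, 0.8, 0.0, 0.0]
wrist_force: [0.1, 2.2, 4.6]
grip_width: 0.002
finger_force: 2.1
```

Contact. Now I take up the first stage in steps.

>>> drive_tool(moves="0 0 0 0.2 0; 0 0.05 0 0.4 0; 0 0.1 0 0.6 0; 0 0.1 0 0.8 0; 0 0.15 0 1 0; 0 0.2 0 1.1 0; 0 0.2 0 1.1 0; 0 0.2 0 1.1 0; 0 0.2 0 1.1 0; 0 0.2 0 1.1 0")

```text
time: 15.55
eef_pos: [552.8, 247.4, 136.9]
tool_rot: [0.6, 0.8, -0.0, 0.0]
wrist_force: [-0.5, 2.1, 5.4]
grip_width: 0.0
finger_force: 2.3
```

>>> drive_tool(moves="0 0 0 0.05 0; 0 0 0 0.1 0; 0 0 0 0.15 0; 0 0 0 0.2 0; 0 0 0 0.25 0; 0 0.1 0 0.3 0; 0 0.1 0 0.3 0; 0 0.1 0 0.3 0; 0 0.1 0 0.3 0; 0 0.1 0 0.3 0")

```text
time: 16.38
eef_pos: [553.0, 248.0, 134.7]
tool_rot: [0.6, 0.8, 0.0, 0.001]
wrist_force: [-0.8, 1.0, 7.6]
grip_width: -0.005
finger_force: 3.7
```

The force has risen to 7.6 N and the tool lags its target, so this is the pressure point. Hold.

>>> drive_tool(moves="0 0 0 0 0; 0 0 0 0 0; 0 0 0 0 0; 0 0 0 0 0; 0 0 0 0 0; 0 0 0 0 0; 0 0 0 0 0; 0 0 0 0 0; 0 0 0 0 0; 0 0 0 0 0")

```text
time: 17.22
eef_pos: [553.0, 248.0, 134.7]
tool_rot: [0.6, 0.8, -0.0, 0.001]
wrist_force: [-0.5, -0.4, 6.9]
grip_width: 0.002
finger_force: 3.7
```

>>> drive_tool(moves="0 0 0 0 0; 0 0 0 0 0; 0 0 0 0 0; 0 0 0 0 0; 0 0 0 0 0; 0 0 0 0 0; 0 0 0 0 0; 0 0 0 0 0; 0 0 0 0 0; 0 0 0 0 0")

```text
time: 18.05
eef_pos: [553.0, 248.0, 134.7]
tool_rot: [0.6, 0.8, -0.0, 0.001]
wrist_force: [-0.9, 0.3, 8.1]
grip_width: 0.001
finger_force: 3.7
```

Next the second stage, 17 mm further plus a little for compliance.

>>> drive_tool(moves="0 0 0 0.2 0; 0 0.05 0 0.4 0; 0 0.1 0 0.6 0; 0 0.1 0 0.8 0; 0 0.15 0 1 0; 0 0.2 0 1.2 0; 0 0.2 0 1.4 0; 0 0.2 0 1.6 0; 0 0.2 0 1.6 0; 0 0.2 0 1.6 0")

```text
time: 18.88
eef_pos: [552.9, 251.4, 120.7]
tool_rot: [0.6, 0.8, 0.002, 0.0]
wrist_force: [-4.0, 4.1, 15.1]
grip_width: -0.002
finger_force: 7.0
```

>>> drive_tool(moves="0 0 0 0.1 0; 0 0 0 0.2 0; 0 0 0 0.3 0; 0 0 0 0.4 0; 0 0 0 0.45 0; 0 0 0 0.45 0; 0 0 0 0.45 0; 0 0 0 0.45 0; 0 0 0 0.45 0; 0 0 0 0.45 0")

```text
time: 19.72
eef_pos: [553.1, 252.0, 117.2]
tool_rot: [0.6, 0.8, 0.002, 0.0]
wrist_force: [-4.1, 3.2, 16.4]
grip_width: 0.002
finger_force: 8.2
```

>>> drive_tool(moves="0 0 0 0 0; 0 0 0 0 0; 0 0 0 0 0; 0 0 0 0 0; 0 0 0 0 0; 0 0 0 0 0; 0 0 0 0 0; 0 0 0 0 0; 0 0 0 0 0; 0 0 0 0 0")

```text
time: 20.55
eef_pos: [553.2, 252.0, 117.2]
tool_rot: [0.6, 0.8, 0.002, 0.0]
wrist_force: [-4.2, 4.3, 16.1]
grip_width: -0.002
finger_force: 8.2
```

>>> drive_tool(moves="0 0 0 0.1 0; 0 0 0 0.2 0; 0 0 0 0.2 0; 0 0 0 0.2 0; 0 0 0 0.2 0; 0 0 0 0.2 0; 0 0 0 0.2 0; 0 0 0 0.2 0; 0 0 0 0.2 0; 0 0 0 0.2 0")

```text
time: 21.38
eef_pos: [553.8, 252.2, 116.8]
tool_rot: [0.6, 0.8, 0.003, 0.001]
wrist_force: [-6.3, 3.1, 21.2]
grip_width: -0.003
finger_force: 10.7
```

>>> drive_tool(moves="0 0 0 0 0; 0 0 0 0 0; 0 0 0 0 0; 0 0 0 0 0; 0 0 0 0 0; 0 0 0 0 0; 0 0 0 0 0; 0 0 0 0 0; 0 0 0 0 0; 0 0 0 0 0")

```text
time: 22.22
eef_pos: [553.8, 252.2, 116.8]
tool_rot: [0.6, 0.8, 0.003, 0.001]
wrist_force: [-6.5, 4.1, 22.0]
grip_width: -0.002
finger_force: 10.7
```

It has bottomed out, with the force rising and no more travel. Releasing now.

>>> drive_tool(moves="0 0 0 -0.8 0; 0 0 0 -1.6 0; 0 0 0 -2.4 0; 0 0 0 -3.2 0; 0 0 0 -4.2 0; 0 0 0 -6 0; 0 0 0 -8.5 0; 0 0 0 -11 0; 0 0 0 -12 0; 0 0 0 -12 0")

```text
time: 23.05
eef_pos: [553.0, 250.8, 234.0]
tool_rot: [0.6, 0.8, 0.002, 0.001]
wrist_force: [-0.5, 0.5, 0.5]
grip_width: 0.005
finger_force: 0.0
```

>>> drive_tool(moves="0 0 0 0 0; 0 0 0 0 0; 0 0 0 0 0; 0 0 0 0 0; 0 0 0 0 0; 0 0 0 0 0; 0 0 0 0 0; 0 0 0 0 0; 0 0 0 0 0; 0 0 0 0 0")

```text
time: 23.88
eef_pos: [551.9, 250.5, 231.4]
tool_rot: [0.6, 0.8, 0.0, 0.0]
wrist_force: [0.3, 0.2, -0.5]
grip_width: -0.0
finger_force: 0.0
```

```bash
python3 -c "
from h import *
to((0,150,240))
s=grab('side','side6');o=load('side0')
# bar/lever and block patches vs the start
m=np.abs(s['pixels'].astype(int)-o['pixels']).mean(2)
print('bar diff',m[344:353,337:366].mean(),'row profile',s['pixels'][335:365,340].mean(1).round(),o['pixels'][335:365,340].mean(1).round())
"
```

```text
t 23.88 st [  1.2 154.8 231.4] cm [-0.48 -0.11 -0.86] toolyaw -0.006 F [ 0.3  0.2 -0.5] z [ 0.  0. -1.] cur tool x ang
bar diff 22.65261813537676 row profile [ 25.  25.  28.  29.  37.  52.  61.  65.  67.  77.  97. 113. 121. 128.
 132. 130. 124. 116.  99.  80.  69.  66.  66.  68.  69.  69.  64.  58.
  53.  53.] [ 21.  21.  21.  24.  40.  63.  77.  82.  83.  96. 125. 146. 156. 157.
 155. 145. 130. 110.  91.  84.  84.  85.  84.  84.  81.  72.  59.  48.
  43.  41.]
```

```bash
python3 -c "
from h import *
for f in('side0','side2','side5','side6'):
    p=load(f)['pixels'][342:358,356:362].mean((1,2)); p=p-p.min(); print(f,(p*np.arange(342,358)).sum()/p.sum())
grab('side','side7');p=load('side7')['pixels'][342:358,356:362].mean((1,2)); p=p-p.min(); print((p*np.arange(342,358)).sum()/p.sum())
"
```

```text
side0 347.40692908080183
side2 347.41770585435506
side5 347.9543782768605
side6 347.9619645208769
347.9570895522388
```

```bash
python3 -c "
from h import *
print(r.job_done())"
```

```text
the job is handed in; nothing more can be done
None
```

I handed the job in at about 24 s: the block is home against the stop, the lever was held at the pressure point (about 1.7 s) and at the bottom (about 2.5 s), it came back up to its starting height, and the bystanders were left alone; the verdict was not shown.

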